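# Change over the sample slide

### The job

Push the empty slide that was left drawn out fully home, and only then hook a fingertip behind the blue lip of the slide that carries the small amber bottle and draw it all the way out to its stop. Do not pinch the lip, do not touch either small bottle (they stay standing in their seats), and leave the green bottle's slide and everything else on the bench as it is.

Things in the scene. Friction and masses are not known exactly. Their poses are not given: they have to be found in the camera images.
- rack: The sample slide station: dark steel plate 330 x 276 x 8, fixed to the bench, carrying three side-by-side slides, 88 apart across. Origin: centre of its underside, on the bench. x axis: along the slides, away from the robot (slides are drawn out towards -x); y axis: across the slides; z up.
- empty_slide (a joint): The white slide that carries no bottle and has been left partly drawn out. Value: m drawn out, 0 = fully home (far end), 0.12 = fully out against its stop (towards the robot, along the -x axis of rack). It slides stiffly (about 2 N to move), stays where it is left, and has a hard stop at both ends.
- amber_slide (a joint): The white slide on which the amber bottle stands; starts home. Value: m drawn out, 0 = fully home (far end), 0.12 = fully out against its stop (towards the robot, along the -x axis of rack). It slides stiffly (about 2 N to move), stays where it is left, and has a hard stop at both ends.
- green_slide (a joint): The white slide on which the small green bottle stands; starts home, to be left alone. Value: m drawn out, 0 = fully home (far end), 0.12 = fully out against its stop (towards the robot, along the -x axis of rack). It slides stiffly (about 2 N to move), stays where it is left, and has a hard stop at both ends.
- empty_lip (a point): Upright blue lip across the front end of the empty slide: plate 8 thick (x), 76 wide (y), 34 high. Origin: centre of its bottom edge, 20 above the bench, mid-thickness; axes as rack; moves with the slide. Push on its outer face (4 towards -x from the origin) to send the slide home; in front of it nothing stands over 20 above the bench.
- amber_lip (a point): The same blue lip on the amber bottle's slide: 8 x 76 x 34, top edge 54 above the bench, origin 20 above the bench. Behind it (+x) is an open pocket for the fingertip: flat floor 26 above the bench, from the lip's inner face (4 behind the origin) to the seat's rim (91 behind it); the bottle's near side is 97 behind the origin.
- green_lip (a point): The same blue lip on the green bottle's slide (leave alone).
- amber_seat (a point): Centre of the amber slide's bottle seat (a square low rim, 58 inside, 8 high), on the slide's floor, 26 above the bench.
- green_seat (a point): The same point on the green slide.
- amber_bottle: Small amber glass sample bottle with red cap, 54 diameter, 95 high, 0.2 kg or so, standing loose in the seat of its slide. Origin: centre of its underside; z along its axis.
- green_bottle: Small green glass sample bottle with white cap, 54 diameter, 95 high, standing loose in the seat of its slide. Origin: centre of its underside; z along its axis.
- gold_bottle: Bystander, loose on the bench: gold-coloured bottle with gold cap, 66 diameter, 160 high. Origin: centre of its underside.
- clear_bottle: Bystander, loose on the bench: clear glass bottle with red cap, 72 diameter, 190 high. Origin: centre of its underside.
- beaker: Bystander, loose on the bench: open glass beaker, 76 diameter, 95 high. Origin: centre of its underside.
- white_jar: Bystander, loose on the bench: white ceramic jar with blue cap, 70 diameter, 85 high. Origin: centre of its underside.
- dark_bottle: Bystander, loose on the bench: tall green glass bottle with red cap, 68 diameter, 170 high. Origin: centre of its underside.
- stopper: Bystander, loose on the bench: cork stopper, 32 diameter, 46 high. Origin: centre of its underside.

How it is judged:
By the outcome, as a careful person would: the job done as asked, in the order asked, and still so for the second after the job is handed in, with the robot touching nothing.
It also fails if it takes over 40 s, if anything falls off the work surface, if the arm or the gripper's body presses on something with over 40 N, if the wrist force passes 120 N, or if a joint passes its speed limit or range.

### The arm

A 6-joint arm with a two-finger parallel gripper is mounted at the origin on the work surface. World frame = base frame: x ahead of the robot, y to its left, z up, the work surface at z = 0. Lengths are in m, angles in rad, forces in N, time in s.
With the tool pointing down it reaches from about 0.425 to 0.95 m from the base axis. Payload 3.5 kg.
Tool frame: the origin (TCP) lies midway between the tips of the shut fingers; the grasp point (between the pads) lies env.grip_depth behind it (env.grip_depth is the distance from the TCP to the grasp point, in m); z points along the fingers, y is the direction in which the jaws open and shut (so a half turn about z gives the same grasp; the last joint's range is limited). The gripper opens to 85 mm and grips with 20 to 120 N. Pads are 22 mm wide; open, the fingers measure 114 mm over their backs; the gripper's body (76 mm by 85 mm) begins 54 mm behind the grasp point. The pads swing forward as they close: fully open they stand 13 mm farther back than shut.
Start: joints at [0.983, 0.286, 1.577, -0, 1.279, -0.15], TCP at [0.286, 0.611, 0.231] pointing down, gripper open.
Joint ranges: [-2.77, 2.77], [-0.9, 2.22], [0.21, 2.48], [-1.53, 4.67], [0.24, 2.81], [-2.84, 2.84]. Speed limits (rad/s): [2.79, 2.79, 3.14, 3.14, 3.14, 3.14].

### API

Orientations are given as a 3x3 rotation matrix whose columns are the frame's x, y, z axes.
In Python, from workcell import env gives the robot as it stands. The module is installed in compiled form; this text tells all that it offers.
- The arm moves only by the tool play_rows, never from a script. Its argument "steps" is a list of rows, each an object with "travel": the shift along the tool's x, y, z in cm, a list of three; "spin": the turn about the tool's z in rad. In form: [{"travel": [x, y, z], "spin": spin}, ...]. A call has 1 to 10 rows; each row shifts and turns the commanded pose from where the row before left it, along the tool's axes as they then stand; what a row does not reach is not made up. A row lasts 1/10 s, in which the tool goes at most 50 mm and 8.59 degrees, less where a joint would pass 70% of its speed; a pose out of reach is approached as far as the arm can. A call is refused whole if a number of a shift passes 5 or a number of a turn 0.15, either way. A call with a gripper value outside its range is refused whole. "gripper" is the finger opening in cm, from 0 to 8.54, set as the call begins (left out, the last holds). The fingers move at their own pace and stop on an object; "squeeze" is the grip in N (left out, the last holds). Time passes only in rows, so rows that do not move let the fingers close. It gives the time, the measured TCP pose, the force and the opening at its end, in the units of the state.
- env.get_obs(): the state, without advancing time (a new reading comes with each control period).
- env.snapshot(name): name is "scene" or "side" or "wrist"; returns a dict with "frame" (480x640x3 uint8, red, green, blue), "camera_matrix" (3x3 intrinsics, pixels), "D" ([k1, k2, p1, p2, k3] as OpenCV has them; the pictures are not rectified), "rvec" (rotation vector, rad) and "tvec" (3), from world to camera coordinates, as OpenCV has them; the wrist camera has in their place "T_tool_cam" (4x4, takes a point from camera to tool coordinates, whose origin is the TCP and whose axes are the flange's). Camera axes: x right, y down, z forward; pixel columns grow to the right and rows downward; lengths in m; the calibration is good to about 2 mm. A picture is of the moment at which its call begins: read the wrist's pose just before it. There is no depth.
- env.job_done(): hands the job in, once; it reports no verdict.
Trained networks look in a picture, given as the dict that the camera call returned (one of the last four; its "shot" number tells which), for a name from the list of things; names that differ only in an ending like _2 or _b are one class to them, and where a whole thing is asked for, a point or a joint stands for the part that bears it (a point fixed in the world has none). Each returns a list of dicts, best first, with "p" (0 to 1); they miss things now and then, are a little off and sometimes report something else, mostly with a low value. They report only what shows in the picture. A call takes as long as a camera call.
- env.cut_out(picture, query): "region" (480x640 bool, what is visible of it) and "pixel" ([column, row] in pixels, amid what is visible of it).
The state is a dict: "time_s": time; "joints": joint angles; "qd": joint speeds; "joint_efforts": joint torques, N m; "position": TCP position; "ee_rot": TCP orientation; "wrist_force": force on the tool from outside, world axes, zero at the start; "torque": the same for the moment, N m; "finger_gap": finger opening in m.
Only numpy, scipy, OpenCV 4.12 (cv2) and the standard library are available. Lean on these libraries where they do the work, as an engineer would, in place of code of your own. Each camera call takes 0.05 s, during which the arm holds its last target.

## Working session

There is one attempt and no reset: what is moved stays moved. The work goes in short steps, Python scripts to look and compute and a tool call to move; the robot and the scene stay as the last step left them, time stands still between calls to the robot, and variables do not carry over. Pictures are saved under pics/ and viewed, and the job is handed in when it is done.

Besides the shell and the picture viewer there is one more tool, called after "Emit:" by a JSON object that holds its "op" and its "data", one argument or row to a line. play_rows: Moves the arm, as the interface text tells. Its arguments: {"type":"object","properties":{"steps":{"type":"array","items":{"type":"object","properties":{"travel":{"type":"array","items":{"type":"number"}},"spin":{"type":"number"}}}},"gripper":{"type":"number"},"squeeze":{"type":"number"}},"required":["steps"]}

```bash
mkdir -p pics; cat > h.py <<'E'
from workcell import env
import numpy as np, cv2
def save(p,n): cv2.imwrite('pics/'+n+'.png',cv2.cvtColor(p['frame'],cv2.COLOR_RGB2BGR))
def ray(p,px):
    u=cv2.undistortPoints(np.array([[px]],float),np.array(p['camera_matrix']),np.array(p['D']))[0,0]
    R=cv2.Rodrigues(np.array(p['rvec'],float))[0];t=np.array(p['tvec'],float).ravel()
    return -R.T@t, R.T@np.array([u[0],u[1],1.])
def onz(p,px,z):
    c,d=ray(p,px); return c+d*(z-c[2])/d[2]
def proj(p,X):
    return cv2.projectPoints(np.array(X,float).reshape(-1,1,3),np.array(p['rvec'],float),np.array(p['tvec'],float),np.array(p['camera_matrix']),np.array(p['D']))[0][:,0]
E
python3 - <<'E'
from h import *
o=env.get_obs(); print(o['time_s'],o['position'],o['ee_rot'],env.grip_depth,o['finger_gap'],o['wrist_force'])
s=env.snapshot('scene'); save(s,'s0')
for n in ['empty_lip','amber_lip','green_lip','amber_bottle','green_bottle','rack']:
    r=env.cut_out(s,n); 
    for x in r[:2]:
        ys,xs=np.where(x['region']); print(n,round(x['p'],2),x['pixel'],len(xs),xs.min(),xs.max(),ys.min(),ys.max())
d=env.snapshot('side'); save(d,'d0')
for n in ['empty_lip','amber_lip','green_lip','amber_bottle','green_bottle','rack']:
    r=env.cut_out(d,n); 
    for x in r[:2]:
        ys,xs=np.where(x['region']); print(n,round(x['p'],2),x['pixel'],len(xs),xs.min(),xs.max(),ys.min(),ys.max())
E
```

```text
0.0 [0.28575741 0.61080805 0.22994833] [[-9.05691316e-01  4.23935729e-01 -1.31821823e-03]
 [ 4.23937628e-01  9.05689240e-01 -1.97184089e-03]
 [ 3.57962262e-04 -2.34472147e-03 -9.99997187e-01]] 0.0187 0.08515267812337132 [-0.49880858 -0.20405948  0.96237886]
empty_lip 0.63 [291.0, 258.0] 2059 259 328 222 285
amber_lip 0.87 [363.0, 233.8] 1192 337 407 210 270
amber_lip 0.71 [455.4, 195.2] 1365 437 468 162 222
green_lip 0.81 [334.4, 251.1] 1498 307 378 224 286
amber_bottle 0.83 [383.7, 239.6] 846 373 398 217 259
green_bottle 0.57 [354.7, 257.2] 850 343 368 232 274
green_bottle 0.51 [332.5, 251.3] 1616 306 378 224 287
rack 0.56 [309.8, 300.5] 1027 240 416 233 319
empty_lip 0.76 [335.0, 216.4] 2420 288 377 198 237
empty_lip 0.25 [286.0, 276.3] 2614 224 325 256 300
amber_lip 0.94 [284.8, 278.2] 2497 224 325 256 300
green_lip 0.74 [302.1, 247.4] 1767 265 336 225 262
amber_bottle 0.93 [248.7, 255.9] 1326 234 267 228 279
amber_bottle 0.74 [330.9, 217.3] 2357 288 378 198 237
green_bottle 0.69 [265.2, 222.3] 1092 252 281 196 244
rack 0.84 [342.9, 313.8] 1657 213 411 220 328
rack 0.57 [246.3, 255.2] 1331 234 266 228 279
```

```bash
python3 - <<'E'
import cv2
for n,(x0,x1,y0,y1) in dict(s0=(200,500,140,340),d0=(190,430,170,350)).items():
    a=cv2.imread(f'pics/{n}.png')
    b=a[y0:y1,x0:x1]; f=min(800/(x1-x0),600/(y1-y0)); cv2.imwrite(f'pics/{n}c.png',cv2.resize(b,None,fx=f,fy=f,interpolation=cv2.INTER_CUBIC)); print(f)
E
```

```text
2.6666666666666665
3.3333333333333335
```

View pics/s0.png

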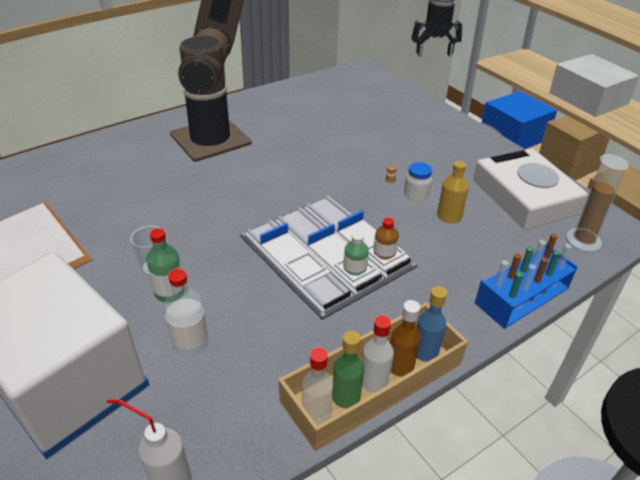

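View pics/d0.png

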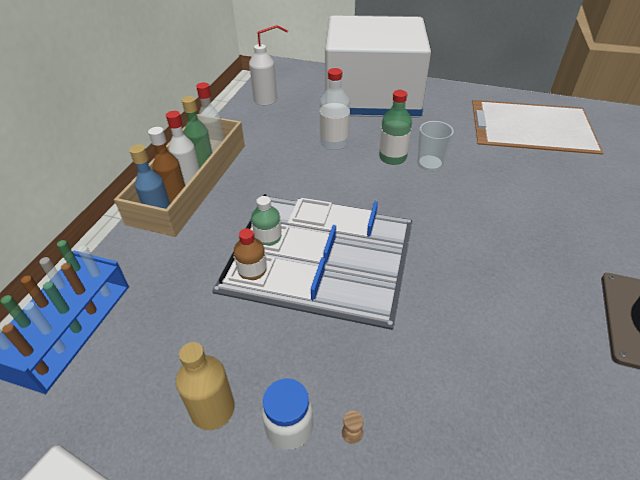

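```bash
ls pics
```

```text
d0.png
d0c.png
s0.png
s0c.png
```

View pics/s0c.png

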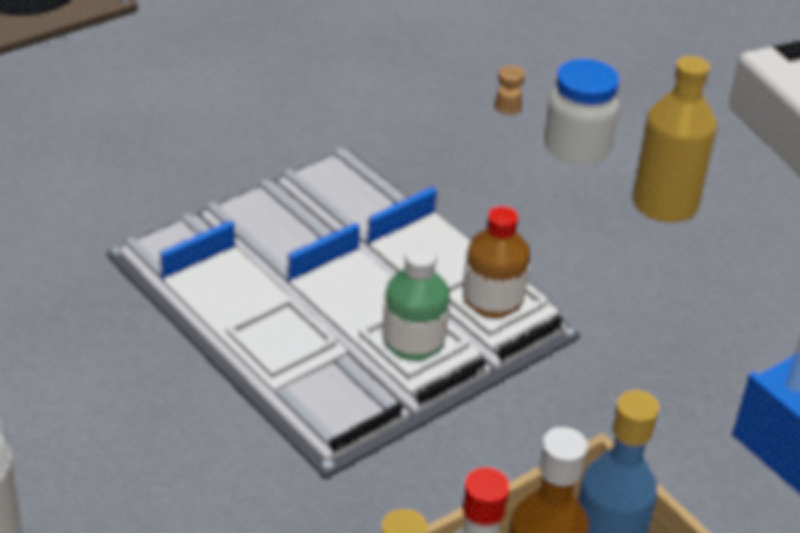

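View pics/d0c.png

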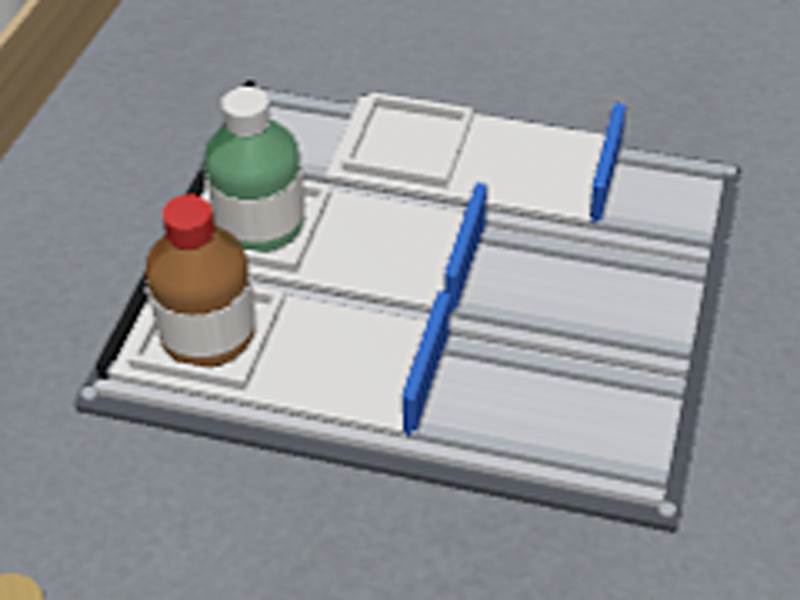

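```bash
cat > fit.py <<'E'
from h import *
from scipy.optimize import minimize
s=env.snapshot('scene'); d=env.snapshot('side')
K=8
def mask(p):
    a=p['frame'].astype(int); m=((a[...,2]>a[...,0]+60)&(a[...,2]>a[...,1]+35)).astype(np.uint8)
    return m
rois=[(240,390,190,280),(300,390,195,305)]
M=[]
for p,(x0,x1,y0,y1) in zip((s,d),rois):
    m=np.zeros((480,640),np.uint8); m[y0:y1,x0:x1]=mask(p)[y0:y1,x0:x1]; M.append(cv2.resize(m[y0:y1,x0:x1].astype(np.float32),None,fx=K,fy=K,interpolation=cv2.INTER_LINEAR)>.5)
def boxes(v):
    x,y,yaw,q,qa=v   # x,y: lip origin of middle slide (home)
    c,sn=np.cos(yaw),np.sin(yaw); out=[]
    for off,qq in ((-.088,q),(0,0),(.088,qa)):
        out.append(np.array([[x+c*(-qq+a)-sn*(off+b), y+sn*(-qq+a)+c*(off+b), h] for a in(-.004,.004) for b in(-.038,.038) for h in(.020,.054)]))
    return out
def render(p,r,v):
    x0,x1,y0,y1=r; im=np.zeros(((y1-y0)*K,(x1-x0)*K),np.uint8)
    for b in boxes(v):
        u=(proj(p,b)-[x0-.5+.0,y0-.5])*K
        cv2.fillConvexPoly(im,cv2.convexHull(np.round(u).astype(np.int32)),1)
    return im>0
def cost(v):
    t=0
    for p,r,m in zip((s,d),rois,M):
        g=render(p,r,v); t+=1-(g&m).sum()/(g|m).sum()
    return t
def run(v0,qa_free=False):
    best=None
    for k in range(4):
        st=np.array([.02,.02,.1,.02,.0 if not qa_free else .02])/(2**k)
        sim=[v0]+[v0+np.eye(5)[i]*st[i] for i in range(5 if qa_free else 4)]
        if not qa_free:
            f=lambda w:cost(np.append(w,v0[4])); r=minimize(f,v0[:4],method='Nelder-Mead',options=dict(initial_simplex=[z[:4] for z in sim],xatol=1e-5,fatol=1e-5)); v0=np.append(r.x,v0[4])
        else:
            r=minimize(cost,v0,method='Nelder-Mead',options=dict(initial_simplex=sim,xatol=1e-5,fatol=1e-5)); v0=r.x
    return v0,r.fun
E
python3 - <<'E'
from fit import *
g=onz(s,[321.5,234],.037); a=onz(s,[351,220],.037); e=onz(s,[274,232],.037)
g2=onz(d,[329.8,244],.037);a2=onz(d,[319,279],.037)
print(g,g2,a,a2,e)
yaw=np.arctan2(-(a-g)[0],(a-g)[1]); 
v,f=run(np.array([g[0],g[1],yaw,.06,0.])); print(v,f)
for b in boxes(v): print(b.mean(0).round(4))
for n,z in (('amber_bottle',.07),('green_bottle',.07)):
    for p in (s,d):
        r=env.cut_out(p,n)[0]; print(n,r['p'],onz(p,r['pixel'],z))
for n,p,r,m in zip('sd',(s,d),rois,M):
    cv2.imwrite(f'pics/fit_{n}.png',cv2.resize(np.dstack([m*255,render(p,r,v)*255,m*0]).astype(np.uint8),None,fx=.6,fy=.6))
for n in ['white_jar','gold_bottle','stopper','dark_bottle','clear_bottle','beaker']:
    q=env.cut_out(d,n)
    if q: print(n,q[0]['p'],onz(d,q[0]['pixel'],.04))
E
```

```text
[0.59139128 0.01472153 0.037     ] [0.59260476 0.0114416  0.037     ] [0.58536378 0.10440044 0.037     ] [0.58557523 0.09920867 0.037     ] [ 0.52631326 -0.07579444  0.037     ]
[0.59438739 0.01183939 0.0778795  0.06826106 0.        ] 0.5911769811769141
[ 0.5332 -0.0812  0.037 ]
[0.5944 0.0118 0.037 ]
[0.5875 0.0996 0.037 ]
amber_bottle 0.64 [ 0.44135792 -0.35807032  0.07      ]
amber_bottle 0.61 [0.70942087 0.11111418 0.07      ]
green_bottle 0.73 [0.72482406 0.01367738 0.07      ]
green_bottle 0.92 [0.71499003 0.02749802 0.07      ]
white_jar 0.98 [0.55479461 0.34719175 0.04      ]
gold_bottle 0.6 [0.67944359 0.34545439 0.04      ]
stopper 0.64 [0.45963831 0.33457745 0.04      ]
dark_bottle 0.91 [ 0.5448009 -0.3884985  0.04     ]
clear_bottle 0.77 [ 0.71994232 -0.44265596  0.04      ]
beaker 0.66 [ 0.45499651 -0.38942464  0.04      ]
```

View pics/fit_s.png

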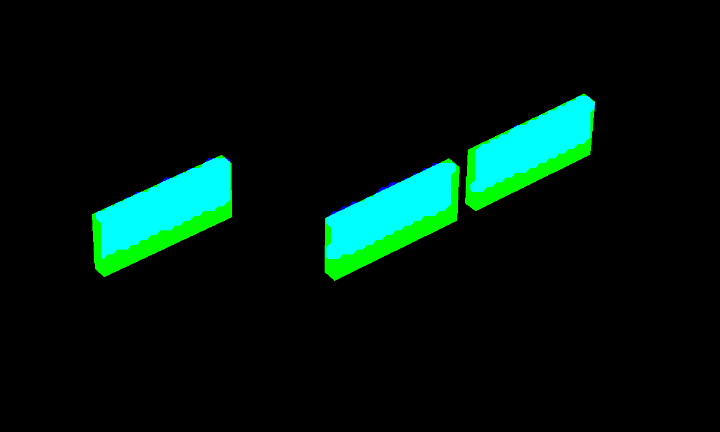

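View pics/fit_d.png

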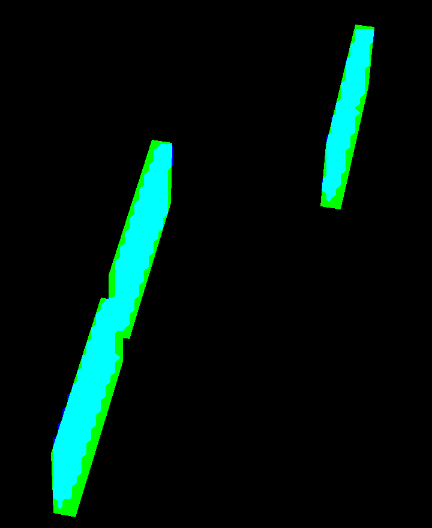

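```bash
sed -i 's/a\[...,0\]+60)&(a\[...,2\]>a\[...,1\]+35)/a[...,0]+35)\&(a[...,2]>a[...,1]+20)/; s/h in(.020,.054)/h in(.026,.054)/' fit.py
python3 - <<'E'
from fit import *
v,f=run(np.array([.594,.012,.078,.065,0.])); print(env.get_obs()['time_s'],v,f)
for b in boxes(v): print(b.mean(0).round(4))
v2,f=run(v,True); print(v2,f)
for n,p,r,m in zip('sd',(s,d),rois,M):
    cv2.imwrite(f'pics/fit2_{n}.png',cv2.resize(np.dstack([m*255,render(p,r,v)*255,m*0]).astype(np.uint8),None,fx=.6,fy=.6))
E
```

```text
1.4 [0.59307826 0.01274023 0.06934239 0.06666691 0.        ] 0.2881605376997194
[ 0.5327 -0.0797  0.04  ]
[0.5931 0.0127 0.04  ]
[0.587  0.1005 0.04  ]
[ 0.59279268  0.0128181   0.08224749  0.06752593 -0.00204168] 0.2745556417110211
```

View pics/fit2_d.png

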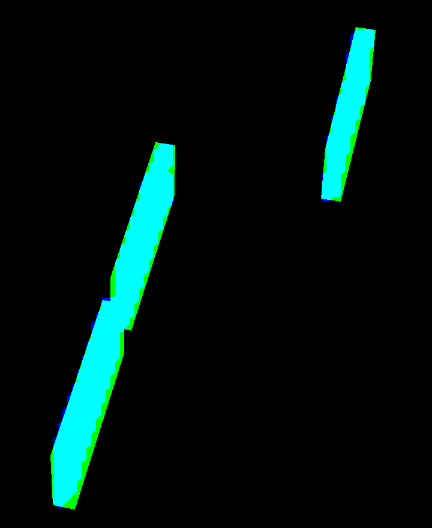

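Emit:
{"op": "play_rows", "data": {
  "steps": [
    {"travel": [0,0,0],"spin": -0.128},
    {"travel": [0,0,0],"spin": -0.128},
    {"travel": [0,0,0],"spin": -0.128},
    {"travel": [0,0,0],"spin": -0.128},
    {"travel": [0,0,0],"spin": 0}
  ],
  "gripper": 0,
  "squeeze": 40
}}

```text
time_s: 1.9
position: [0.2861, 0.6113, 0.2313]
ee_rot: [[-0.997, -0.074, -0.0], [-0.074, 0.997, -0.0], [0.0, -0.0, -1.0]]
wrist_force: [0.2, -0.0, -0.5]
finger_gap: 0.012
```

```bash
cat > togo.py <<'E'
from h import *; import sys
t=np.array([float(x) for x in sys.argv[1:4]])
o=env.get_obs(); R=np.array(o['ee_rot'])
print(o['time_s'],np.array(o['position']).round(4),'gap',round(o['finger_gap'],4),'F',np.round(o['wrist_force'],2),'yang',np.arctan2(R[1,1],R[0,1])-np.pi/2,'tool cm',(R.T@(t-o['position'])*100).round(2)); print(R.round(3).tolist(), np.round(o['joints'],2))
E
python3 togo.py .495 -.083 .23
```

```text
1.9 [0.2861 0.6113 0.2313] gap 0.012 F [ 0.19 -0.01 -0.47] yang 0.07401929693837772 tool cm [-15.7  -70.79   0.13]
[[-0.997, -0.074, -0.0], [-0.074, 0.997, -0.0], [0.0, -0.0, -1.0]] [ 0.98  0.29  1.58  0.    1.28 -0.66]
```

Emit:
{"op": "play_rows", "data": {
  "steps": [
    {"travel": [-0.5,-2.5,0],"spin": 0},
    {"travel": [-0.9,-4,0],"spin": 0},
    {"travel": [-0.9,-4,0],"spin": 0},
    {"travel": [-0.9,-4,0],"spin": 0},
    {"travel": [-0.9,-4,0],"spin": 0},
    {"travel": [-0.9,-4,0],"spin": 0},
    {"travel": [-0.9,-4,0],"spin": 0},
    {"travel": [-0.9,-4,0],"spin": 0},
    {"travel": [-0.9,-4,0],"spin": 0},
    {"travel": [-0.9,-4,0],"spin": 0}
  ]
}}

```text
time_s: 2.9
position: [0.4007, 0.2323, 0.2317]
ee_rot: [[-0.997, -0.071, 0.001], [-0.071, 0.997, 0.0], [-0.001, 0.0, -1.0]]
wrist_force: [0.2, -0.8, 1.1]
finger_gap: -0.0002
```

Emit:
{"op": "play_rows", "data": {
  "steps": [
    {"travel": [-0.9,-4,0],"spin": 0},
    {"travel": [-0.9,-4,0],"spin": 0},
    {"travel": [-0.9,-4,0],"spin": 0},
    {"travel": [-0.9,-4,0],"spin": 0},
    {"travel": [-0.9,-4,0],"spin": 0},
    {"travel": [-0.9,-4,0],"spin": 0},
    {"travel": [-0.9,-4,0],"spin": 0},
    {"travel": [-0.9,-3,0],"spin": 0},
    {"travel": [0,0,0],"spin": 0}
  ]
}}

```text
time_s: 3.8
position: [0.4962, -0.0733, 0.2317]
ee_rot: [[-0.998, -0.067, 0.001], [-0.067, 0.998, -0.001], [-0.001, -0.001, -1.0]]
wrist_force: [-0.1, 0.5, 0.6]
finger_gap: 0.0
```

```bash
python3 togo.py .495 -.083 .036
```

```text
3.8 [ 0.4962 -0.0733  0.2317] gap 0.0 F [-0.11  0.47  0.56] yang 0.06692471578606352 tool cm [ 0.2  -0.94 19.57]
[[-0.998, -0.067, 0.001], [-0.067, 0.998, -0.001], [-0.001, -0.001, -1.0]] [-0.35 -0.1   1.99 -0.    1.25 -1.99]
```

Emit:
{"op": "play_rows", "data": {
  "steps": [
    {"travel": [0.2,-0.5,2],"spin": -0.008},
    {"travel": [0,-0.4,3],"spin": 0},
    {"travel": [0,0,3],"spin": 0},
    {"travel": [0,0,3],"spin": 0},
    {"travel": [0,0,3],"spin": 0},
    {"travel": [0,0,1.5],"spin": 0},
    {"travel": [0,0,0],"spin": 0}
  ]
}}

```text
time_s: 4.5
position: [0.4916, -0.0776, 0.0737]
ee_rot: [[-0.997, -0.081, -0.006], [-0.081, 0.997, 0.002], [0.006, 0.003, -1.0]]
wrist_force: [-0.2, 0.3, 0.4]
finger_gap: -0.0003
```

```bash
python3 togo.py .495 -.083 .036; python3 - <<'E'
from h import *
d=env.snapshot('side'); save(d,'d1'); cv2.imwrite('pics/d1c.png',cv2.resize(cv2.imread('pics/d1.png')[130:350,190:450],None,fx=2.7,fy=2.7))
E
```

```text
4.5 [ 0.4916 -0.0776  0.0737] gap -0.0003 F [-0.22  0.34  0.41] yang 0.08094507004969942 tool cm [-0.32 -0.58  3.77]
[[-0.997, -0.081, -0.006], [-0.081, 0.997, 0.002], [0.006, 0.003, -1.0]] [-0.36  0.09  2.12  0.    0.94 -2.01]
```

View pics/d1c.png

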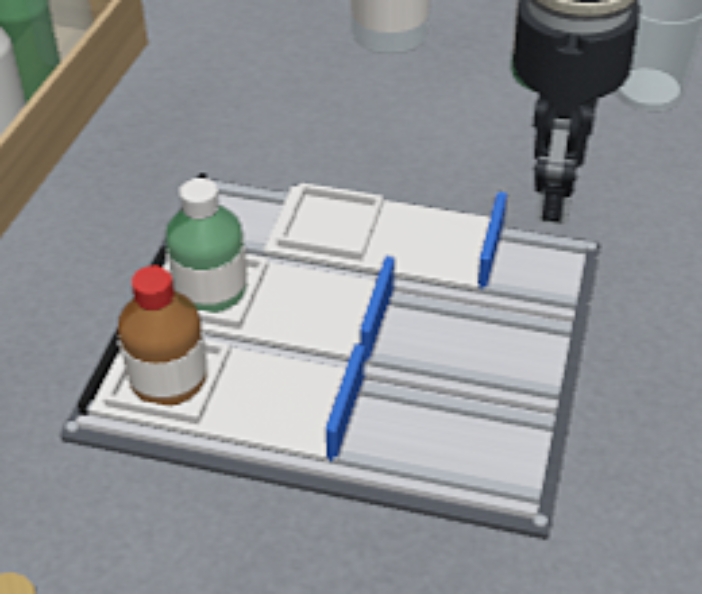

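Emit:
{"op": "play_rows", "data": {
  "steps": [
    {"travel": [0,-0.5,1.5],"spin": 0},
    {"travel": [0,0,1.5],"spin": 0},
    {"travel": [0,0,0.8],"spin": 0},
    {"travel": [0,0,0],"spin": 0}
  ]
}}

```text
time_s: 4.95
position: [0.4942, -0.0838, 0.0384]
ee_rot: [[-0.997, -0.082, -0.001], [-0.082, 0.997, 0.0], [0.0, 0.0, -1.0]]
wrist_force: [0.7, -0.7, -0.1]
finger_gap: 0.0001
```

Emit:
{"op": "play_rows", "data": {
  "steps": [
    {"travel": [-1,0,0],"spin": 0},
    {"travel": [-0.8,0,0],"spin": 0},
    {"travel": [-0.8,0,0],"spin": 0},
    {"travel": [-0.8,0,0],"spin": 0},
    {"travel": [-0.8,0,0],"spin": 0}
  ]
}}

```text
time_s: 5.45
position: [0.5367, -0.0807, 0.0385]
ee_rot: [[-0.997, -0.082, -0.001], [-0.082, 0.997, -0.0], [0.001, -0.0, -1.0]]
wrist_force: [-2.3, -1.0, 1.1]
finger_gap: 0.0003
```

```bash
python3 togo.py .574 -.076 .036
```

```text
5.45 [ 0.5367 -0.0807  0.0385] gap 0.0003 F [-2.27 -0.95  1.06] yang 0.08244594754922074 tool cm [-3.75  0.16  0.24]
[[-0.997, -0.082, -0.001], [-0.082, 0.997, -0.0], [0.001, -0.0, -1.0]] [-0.34  0.24  2.02 -0.    0.88 -1.99]
```

Emit:
{"op": "play_rows", "data": {
  "steps": [
    {"travel": [-0.8,0,0],"spin": 0},
    {"travel": [-0.8,0,0],"spin": 0},
    {"travel": [-0.8,0,0],"spin": 0},
    {"travel": [-0.8,0,0],"spin": 0},
    {"travel": [-0.5,0,0],"spin": 0},
    {"travel": [-0.3,0,0],"spin": 0}
  ]
}}

```text
time_s: 6.05
position: [0.5765, -0.0774, 0.0381]
ee_rot: [[-0.997, -0.082, -0.0], [-0.082, 0.997, 0.0], [0.0, 0.0, -1.0]]
wrist_force: [-1.2, -1.7, -0.4]
finger_gap: 0.0001
```

Emit:
{"op": "play_rows", "data": {
  "steps": [
    {"travel": [-0.2,0,0],"spin": 0},
    {"travel": [-0.2,0,0],"spin": 0}
  ]
}}

```text
time_s: 6.25
position: [0.58, -0.077, 0.0382]
ee_rot: [[-0.997, -0.082, -0.0], [-0.082, 0.997, 0.0], [0.0, 0.0, -1.0]]
wrist_force: [-2.2, -1.9, -0.2]
finger_gap: -0.0001
```

Emit:
{"op": "play_rows", "data": {
  "steps": [
    {"travel": [-0.2,0,0],"spin": 0},
    {"travel": [-0.2,0,0],"spin": 0}
  ]
}}

```text
time_s: 6.45
position: [0.5839, -0.0767, 0.0382]
ee_rot: [[-0.997, -0.082, -0.0], [-0.082, 0.997, 0.0], [0.0, 0.0, -1.0]]
wrist_force: [-2.3, -2.2, 0.0]
finger_gap: -0.0001
```

Emit:
{"op": "play_rows", "data": {
  "steps": [
    {"travel": [-0.2,0,0],"spin": 0},
    {"travel": [-0.2,0,0],"spin": 0}
  ]
}}

```text
time_s: 6.65
position: [0.5845, -0.0766, 0.0381]
ee_rot: [[-0.996, -0.084, -0.011], [-0.084, 0.996, 0.0], [0.011, 0.001, -1.0]]
wrist_force: [-16.6, -4.3, 11.1]
finger_gap: 0.0001
```

Emit:
{"op": "play_rows", "data": {
  "steps": [
    {"travel": [-0.2,0,0],"spin": 0}
  ]
}}

```text
time_s: 6.75
position: [0.5845, -0.0766, 0.0381]
ee_rot: [[-0.996, -0.084, -0.017], [-0.084, 0.996, 0.0], [0.017, 0.002, -1.0]]
wrist_force: [-22.0, -5.3, 14.8]
finger_gap: -0.0003
```

Emit:
{"op": "play_rows", "data": {
  "steps": [
    {"travel": [1,0,0],"spin": 0},
    {"travel": [1.5,0,0],"spin": 0},
    {"travel": [0,0,-2],"spin": 0},
    {"travel": [0,0,-4],"spin": 0},
    {"travel": [0,0,-4],"spin": 0},
    {"travel": [0,0,-4],"spin": 0},
    {"travel": [0,0,0],"spin": 0}
  ]
}}

```text
time_s: 7.45
position: [0.57, -0.0791, 0.1866]
ee_rot: [[-0.996, -0.082, 0.016], [-0.082, 0.997, -0.004], [-0.016, -0.005, -1.0]]
wrist_force: [0.4, 0.3, 0.7]
finger_gap: 0.0002
```

```bash
python3 togo.py .614 .1025 .17; sed 's/(300,390,195,305)/(285,390,195,305)/' -i fit.py; python3 - <<'E'
from fit import *
save(s,'s2');save(d,'d2')
v,f=run(np.array([.593,.0127,.075,.0,0.]),True); print(env.get_obs()['time_s'],v,f)
for b in boxes(v): print(b.mean(0).round(4))
b=cv2.imread('pics/d2.png')[130:350,190:450]; cv2.imwrite('pics/d2c.png',cv2.resize(b,None,fx=2.7,fy=2.7))
E
```

```text
7.45 [ 0.57   -0.0791  0.1866] gap 0.0002 F [0.37 0.27 0.71] yang 0.08242669842760875 tool cm [-5.86 17.74  1.67]
[[-0.996, -0.082, 0.016], [-0.082, 0.997, -0.004], [-0.016, -0.005, -1.0]] [-0.31  0.1   1.88  0.    1.15 -1.97]
7.55 [ 0.59278656  0.01232756  0.07651009  0.00114795 -0.00166225] 0.2509125936767077
[ 0.5984 -0.0755  0.04  ]
[0.5928 0.0123 0.04  ]
[0.5877 0.1002 0.04  ]
```

View pics/d2c.png

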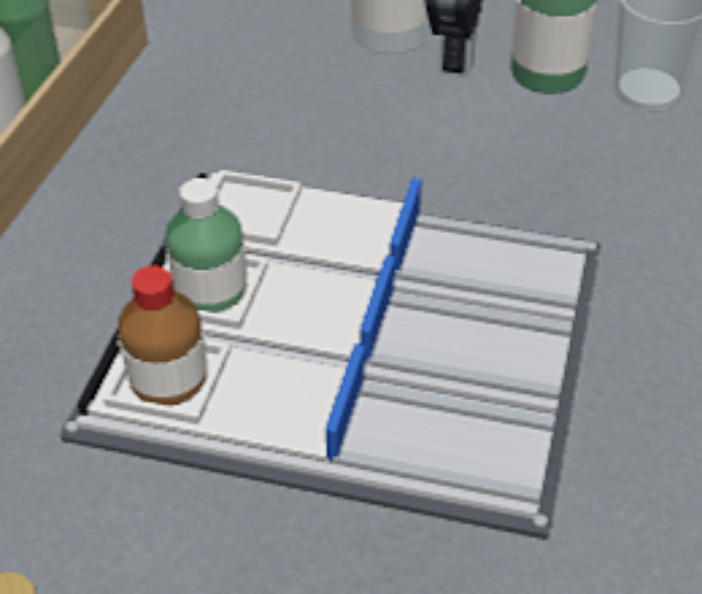

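Emit:
{"op": "play_rows", "data": {
  "steps": [
    {"travel": [-0.5,2,0],"spin": 0},
    {"travel": [-0.9,2.7,0],"spin": 0},
    {"travel": [-0.9,2.7,0],"spin": 0},
    {"travel": [-0.9,2.7,0],"spin": 0},
    {"travel": [-0.9,2.7,0],"spin": 0},
    {"travel": [-0.9,2.7,0],"spin": 0},
    {"travel": [-0.5,2,0],"spin": 0},
    {"travel": [0,0,0],"spin": 0},
    {"travel": [0,0,0],"spin": 0}
  ]
}}

```text
time_s: 8.45
position: [0.6047, 0.1009, 0.1764]
ee_rot: [[-0.997, -0.083, -0.003], [-0.083, 0.997, -0.0], [0.003, 0.0, -1.0]]
wrist_force: [0.1, -0.8, -0.4]
finger_gap: -0.0001
```

```bash
python3 togo.py .614 .1025 .036
```

```text
8.45 [0.6047 0.1009 0.1764] gap -0.0001 F [ 0.09 -0.8  -0.44] yang 0.08325062402256878 tool cm [-0.98  0.08 14.04]
[[-0.997, -0.083, -0.003], [-0.083, 0.997, -0.0], [0.003, 0.0, -1.0]] [-0.    0.2   1.78 -0.    1.16 -1.65]
```

Emit:
{"op": "play_rows", "data": {
  "steps": [
    {"travel": [-1.4,0,0],"spin": 0},
    {"travel": [0,0,2],"spin": 0},
    {"travel": [0,0,2.5],"spin": 0},
    {"travel": [0,0,2.5],"spin": 0},
    {"travel": [0,0,1.5],"spin": 0},
    {"travel": [0,0,0],"spin": 0}
  ]
}}

```text
time_s: 9.05
position: [0.6172, 0.1008, 0.0898]
ee_rot: [[-0.997, -0.081, -0.006], [-0.081, 0.997, -0.0], [0.006, 0.0, -1.0]]
wrist_force: [-0.0, 0.5, 0.5]
finger_gap: -0.0001
```

```bash
python3 togo.py .616 .1025 .036; python3 - <<'E'
from h import *
for n,(x0,y0) in dict(side=(190,130),scene=(270,130)).items():
    d=env.snapshot(n); save(d,n+'3'); cv2.imwrite(f'pics/{n}3c.png',cv2.resize(cv2.imread(f'pics/{n}3.png')[y0:y0+200,x0:x0+260],None,fx=2.7,fy=2.7))
E
```

```text
9.05 [0.6172 0.1008 0.0898] gap -0.0001 F [-0.03  0.48  0.54] yang 0.08099096632662928 tool cm [0.07 0.17 5.38]
[[-0.997, -0.081, -0.006], [-0.081, 0.997, -0.0], [0.006, 0.0, -1.0]] [-0.    0.33  1.8  -0.    1.02 -1.65]
```

View pics/side3c.png

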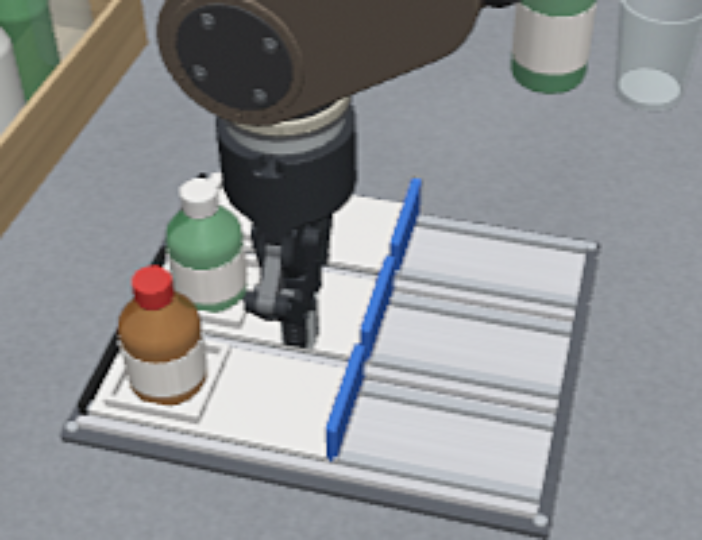

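View pics/scene3c.png

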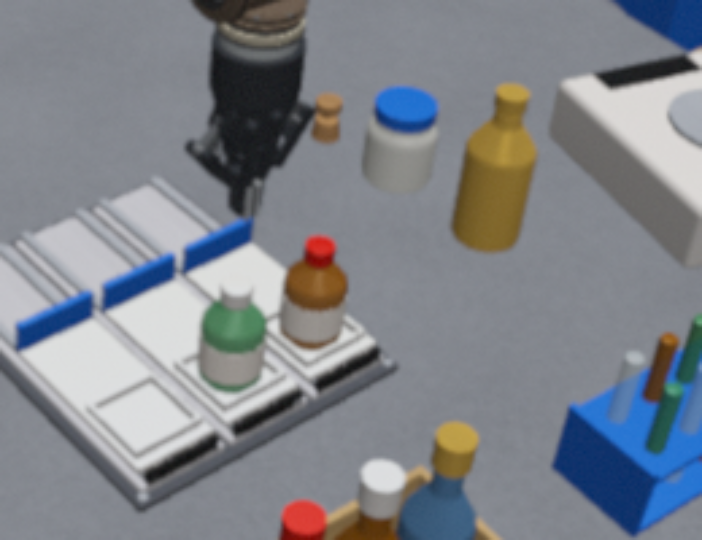

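Emit:
{"op": "play_rows", "data": {
  "steps": [
    {"travel": [-0.1,0.1,1.5],"spin": 0},
    {"travel": [0,0,1.5],"spin": 0},
    {"travel": [0,0,1.5],"spin": 0},
    {"travel": [0,0,0.8],"spin": 0},
    {"travel": [0,0,0],"spin": 0}
  ]
}}

```text
time_s: 9.65
position: [0.6187, 0.1029, 0.0377]
ee_rot: [[-0.997, -0.082, -0.004], [-0.082, 0.997, -0.0], [0.004, 0.0, -1.0]]
wrist_force: [-0.8, 0.6, -0.1]
finger_gap: -0.0001
```

Emit:
{"op": "play_rows", "data": {
  "steps": [
    {"travel": [0.4,0,0],"spin": 0},
    {"travel": [0.4,0,0],"spin": 0},
    {"travel": [0.4,0,0],"spin": 0},
    {"travel": [0.4,0,0],"spin": 0}
  ]
}}

```text
time_s: 10.05
position: [0.6044, 0.1015, 0.0409]
ee_rot: [[-0.997, -0.082, 0.001], [-0.082, 0.997, -0.0], [-0.001, -0.0, -1.0]]
wrist_force: [-0.3, -0.6, -0.4]
finger_gap: -0.0001
```

Emit:
{"op": "play_rows", "data": {
  "steps": [
    {"travel": [0.1,0,0.3],"spin": 0},
    {"travel": [0.2,0,0],"spin": 0},
    {"travel": [0.3,0,0],"spin": 0},
    {"travel": [0.4,0,0],"spin": 0},
    {"travel": [0.5,0,0],"spin": 0},
    {"travel": [0.5,0,0],"spin": 0},
    {"travel": [0.5,0,0],"spin": 0},
    {"travel": [0.5,0,0],"spin": 0}
  ]
}}

```text
time_s: 10.85
position: [0.5742, 0.0991, 0.0374]
ee_rot: [[-0.997, -0.082, 0.0], [-0.082, 0.997, 0.0], [-0.0, 0.0, -1.0]]
wrist_force: [2.3, 1.3, 0.8]
finger_gap: 0.0002
```

Emit:
{"op": "play_rows", "data": {
  "steps": [
    {"travel": [0.6,0,0],"spin": 0},
    {"travel": [0.6,0,0],"spin": 0},
    {"travel": [0.6,0,0],"spin": 0},
    {"travel": [0.6,0,0],"spin": 0},
    {"travel": [0.6,0,0],"spin": 0},
    {"travel": [0.6,0,0],"spin": 0},
    {"travel": [0.6,0,0],"spin": 0},
    {"travel": [0.6,0,0],"spin": 0},
    {"travel": [0.6,0,0],"spin": 0},
    {"travel": [0.6,0,0],"spin": 0}
  ]
}}

```text
time_s: 11.85
position: [0.5142, 0.0941, 0.0373]
ee_rot: [[-0.997, -0.082, -0.0], [-0.082, 0.997, 0.0], [0.0, 0.0, -1.0]]
wrist_force: [1.3, 1.6, -0.9]
finger_gap: -0.0003
```

Emit:
{"op": "play_rows", "data": {
  "steps": [
    {"travel": [0.6,0,0],"spin": 0},
    {"travel": [0.5,0,0],"spin": 0},
    {"travel": [0.4,0,0],"spin": 0},
    {"travel": [0.3,0,0],"spin": 0},
    {"travel": [0.3,0,0],"spin": 0}
  ]
}}

```text
time_s: 12.35
position: [0.4936, 0.0924, 0.0373]
ee_rot: [[-0.997, -0.082, 0.0], [-0.082, 0.997, -0.0], [-0.0, -0.0, -1.0]]
wrist_force: [1.9, 1.8, 1.0]
finger_gap: 0.0002
```

Emit:
{"op": "play_rows", "data": {
  "steps": [
    {"travel": [0.2,0,0],"spin": 0},
    {"travel": [0.2,0,0],"spin": 0}
  ]
}}

```text
time_s: 12.55
position: [0.4897, 0.0921, 0.0373]
ee_rot: [[-0.997, -0.082, 0.0], [-0.082, 0.997, 0.0], [-0.0, 0.0, -1.0]]
wrist_force: [1.4, 1.7, -0.2]
finger_gap: -0.0001
```

Emit:
{"op": "play_rows", "data": {
  "steps": [
    {"travel": [0.2,0,0],"spin": 0},
    {"travel": [0.2,0,0],"spin": 0}
  ]
}}

```text
time_s: 12.75
position: [0.4858, 0.0917, 0.0373]
ee_rot: [[-0.997, -0.082, 0.0], [-0.082, 0.997, -0.0], [-0.0, -0.0, -1.0]]
wrist_force: [2.1, 2.8, 0.5]
finger_gap: -0.0001
```

Emit:
{"op": "play_rows", "data": {
  "steps": [
    {"travel": [0.2,0,0],"spin": 0},
    {"travel": [0.2,0,0],"spin": 0}
  ]
}}

```text
time_s: 12.95
position: [0.4844, 0.0915, 0.0377]
ee_rot: [[-0.997, -0.081, 0.008], [-0.081, 0.997, 0.0], [-0.008, -0.0, -1.0]]
wrist_force: [11.4, 2.6, -7.8]
finger_gap: 0.0001
```

Emit:
{"op": "play_rows", "data": {
  "steps": [
    {"travel": [0.2,0,0],"spin": 0}
  ]
}}

```text
time_s: 13.05
position: [0.4844, 0.0912, 0.0382]
ee_rot: [[-0.997, -0.081, 0.014], [-0.081, 0.997, 0.0], [-0.014, -0.001, -1.0]]
wrist_force: [16.3, 4.2, -10.3]
finger_gap: 0.0001
```

Stop reached (16 N, no movement). Release away from the lip and rise.

Emit:
{"op": "play_rows", "data": {
  "steps": [
    {"travel": [-0.6,0,0],"spin": 0},
    {"travel": [-0.6,0,0],"spin": 0},
    {"travel": [0,0,0],"spin": 0}
  ]
}}

```text
time_s: 13.35
position: [0.4918, 0.092, 0.0371]
ee_rot: [[-0.997, -0.082, -0.002], [-0.082, 0.997, -0.0], [0.002, -0.0, -1.0]]
wrist_force: [0.6, -0.2, -0.3]
finger_gap: 0.0001
```

Emit:
{"op": "play_rows", "data": {
  "steps": [
    {"travel": [0,0,-1],"spin": 0},
    {"travel": [0,0,-2],"spin": 0},
    {"travel": [0,0,-3],"spin": 0},
    {"travel": [0,0,-4],"spin": 0},
    {"travel": [0,0,-4],"spin": 0},
    {"travel": [0,0,-4],"spin": 0},
    {"travel": [0,0,0],"spin": 0}
  ]
}}

```text
time_s: 14.05
position: [0.4951, 0.0922, 0.2252]
ee_rot: [[-0.997, -0.082, 0.013], [-0.082, 0.997, -0.0], [-0.013, -0.002, -1.0]]
wrist_force: [0.6, 1.1, 0.9]
finger_gap: -0.0
```

```bash
sed -i 's/(240,390,190,280),(285,390,195,305)/(240,390,180,280),(285,400,195,325)/' fit.py; python3 - <<'E'
from fit import *
save(s,'s4');save(d,'d4')
v,f=run(np.array([.593,.0127,.075,.0,0.12]),True); print(env.get_obs()['time_s'],env.get_obs()['position'],v,f)
E
```

```text
14.15 [0.49204065 0.09224144 0.21902607] [0.59297145 0.01281695 0.07444657 0.00136833 0.11815081] 0.3436100170104295
```

View pics/d4.png

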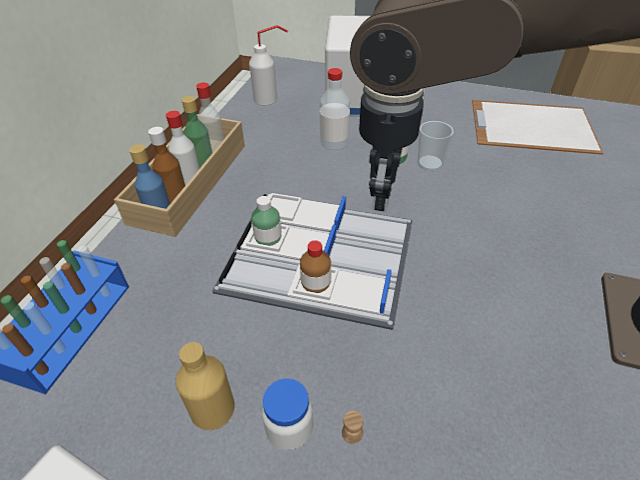

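View pics/s4.png

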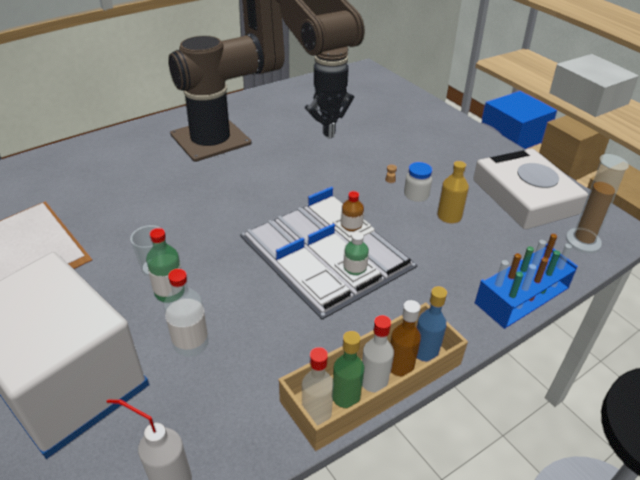

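```bash
python3 -c "
from h import *
print(env.get_obs()['wrist_force'],env.job_done())"
```

```text
the job is handed in; nothing more can be done
[-0.63423877 -0.23648041 -0.61408072] None
```

I pushed the empty slide fully home. Then I hooked the closed fingertip behind the amber slide's lip, without pinching it, and drew that slide out to its stop. The job was handed in at about 14 s of the 40 s, with the arm raised clear of everything.

- **Stops:** At each end the arm stopped moving and the wrist force along the slide rose from about 2 N to between 16 and 22 N, which I took as the hard stop.
- **Slide positions from the cameras:** The final fit puts the amber slide about 119.8 mm from its starting position, against a full travel of 120 mm. The fit also shows the empty slide at 1.4 mm, though I take it as home. It read 1.1 mm right after the stop contact, a home slide read 1.7 mm off the other way, and the lips looked in line.
- **Bottles and other objects:** Both small bottles are standing in their seats, the green slide is home and the other objects look unmoved. I judged these by eye from the final scene and side pictures. The arm hid most of the dark bottle in the side picture, but the scene picture shows it standing in its place.

No check failed. Early on, one network detection of the amber bottle in the scene picture was clearly wrong, so I did not use it.

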